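Bring the dosing-pump cam shaft to its high spot on the bench centres

TASK

On the bench centres with the red handle, swing the handle over the top towards the dial gauge until the cam's high spot pushes the gauge plunger out as far as it goes and the dial needle stands in the green sector; if you go past, come back. Then let go and leave the shaft standing there. Leave the blue-handled shaft as it is.

Things in the scene. Friction and masses are not known exactly. Their poses are not given: they have to be found in the camera images.
- red_handle (a point): Centre of the red crank handle: round bar, 12 mm thick, 68 mm long, along the shaft, 60 mm from its axis, joined to the crank at its +y end; pinch from above, it rolls in the fingers; 2 N turns it. Starts 5 to 70 deg from upright, away from the gauge; the high spot comes 10 to 50 deg past upright, towards the gauge, different each time. Stays where left. Nothing else on the stand tops 146 mm.
- red_axis (a point): On the shaft axis, at the centre of the handle's circle, 110 mm above the table; fixed to the stand. y along the shaft, z up, x towards the gauge. Grey stand 300 x 240 mm, posts 130 mm high, one post's face 38 mm to -y of this point. Dial centre 135 mm in x, 104 mm in y from here: face 108 mm across, looks up, black needle, clockwise = plunger out, green sector = high spot.
- red_gauge (a joint): Travel in m of the sprung plunger on the red-handled shaft's brass cam: 0.012 x cosine of the angle between shaft and high spot. 0.012 is the most, at the high spot; starts at 0.002 to 0.0075, rises as the handle swings towards the gauge, falls again past the high spot. Green sector: about 0.0105 and up.
- blue_handle (a point): Centre of the blue crank handle on the second, otherwise identical bench centres beside it: not to be moved.

How it is judged (in metres and radians):
At the end, for the whole second after the job is handed in: The red-handled shaft's plunger stands at 10.3 mm or more (of at most 12 mm), at rest, and the blue handle is within 15 mm of where it was (value of joint red_gauge above 0.0103 m and velocity of joint red_gauge between -0.003 and 0.003 m/s and distance of blue_handle from where it was at the start of the episode below 0.015 m); the robot touches nothing.
It fails at once if the blue handle was moved by more than 15 mm (distance of blue_handle from where it was at the start of the episode above 0.015 m).
It also fails if it takes over 51 s, if anything falls off the work surface, if the arm or the gripper's body presses on something with over 40 N, if the wrist force passes 120 N, or if a joint passes its speed limit or range.

ROBOT

A 7-joint arm with a two-finger parallel gripper is mounted at the origin on the work surface. World frame = base frame: x ahead of the robot, y to its left, z up, the work surface at z = 0. Lengths are in mm, angles in rad, forces in N, time in s.
With the tool pointing down it reaches from about 400 to 850 mm from the base axis. Payload 10.4 kg.
Tool frame: the origin (TCP) lies on the centre line of the jaws, within the pads' length; the fingertips stand 11 mm ahead of it and the grasp point (between the pads) lies 8 mm behind it; y points along the fingers, z is the direction in which the jaws open and shut, and the axes are right-handed (so a half turn about y gives the same grasp; the last joint's range is limited). The gripper opens to 85 mm and grips with 20 to 120 N. Pads are 22 mm wide; open, the fingers measure 114 mm over their backs; the gripper's body (76 mm by 85 mm) begins 54 mm behind the grasp point. The pads swing forward as they close: fully open they stand 13 mm farther back than shut.
Start: joints at [1.229, 0.332, -0.065, 1.46, 0.022, 1.35, -0.088], TCP at [195.913, -593.522, 242.338] pointing down, gripper open.
Joint ranges: [-2.6, 2.6], [-0.5, 2.12], [-1.47, 1.34], [0.16, 2.42], [-1.27, 4.41], [0.06, 2.06], [-2.6, 2.6]. Speed limits (rad/s): [2.22, 2.22, 2.79, 2.79, 3.14, 3.14, 3.14].

INTERFACE

Orientations are given as a rotation vector (axis times angle).
In Python, from bench import * gives the robot as it stands. The module is installed in compiled form; this text tells all that it offers.
- The arm moves only by the shell command python3 -m creep 'ROWS'. ROWS is JSON, a list that holds one entry, the list of rows, each a list of 5 numbers: the shift along the tool's x, y, z in cm, then the turn about the tool's y in degrees, then the opening, from 0 (shut) to 1 (fully open). In form: [[[dx, dy, dz, turn, grip], ...]]. A call has 1 to 12 rows; each row is the pose to reach, as a shift and turn from the pose commanded when the call began, along the tool's axes at that moment; what a row does not reach only later rows make up. A row lasts 1/8 s, in which the tool goes at most 62.5 mm and 10.7 degrees, less where a joint would pass 70% of its speed; a pose out of reach is approached as far as the arm can. A call with a gripper value outside its range is refused whole. The fingers move at their own pace and stop on an object; the grip force is fixed at half the most. Time passes only in rows, so rows that repeat a pose let the fingers close. It gives the time, the measured TCP pose, the force and the opening at its end, in the units of the state.
- get_state(): the state, without advancing time (a new reading comes with each control period).
- grab_frame(name): name is "scene" or "top" or "wrist"; returns a dict with "pixels" (480x640x3 uint8, blue, green, red), "intrinsics" (3x3 intrinsics, pixels), "cam_to_world" (4x4, takes a point from camera to world coordinates); the wrist camera has in their place "tool_from_camera" (4x4, takes a point from camera to tool coordinates, whose origin is the TCP and whose axes are the tool frame's). Camera axes: x right, y up, looking along -z (the intrinsics and any distortion apply to the point x, -y, -z); pixel columns grow to the right and rows downward; lengths in mm; the calibration is good to about 2 mm. A picture is of the moment at which its call begins: read the wrist's pose just before it. There is no depth.
- job_done(): hands the job in, once; it reports no verdict.
Trained networks look in the newest picture that a camera, given by its name, has taken for a name from the list of things; names that differ only in an ending like _2 or _b are one class to them, and where a whole thing is asked for, a point or a joint stands for the part that bears it (a point fixed in the world has none). Each returns a list of dicts, best first, with "p" (0 to 1); they miss things now and then, are a little off and sometimes report something else, mostly with a low value. They report only what shows in the picture. A call takes as long as a camera call.
- recognise(camera, query): "point" ([x, y, z] in mm, in world coordinates, good to about 4 mm: the middle of the surface that is visible of it).
- cut_out(camera, query): "mask" (480x640 bool, what is visible of it).
- mark_of(camera, query): "point" ([x, y, z] in mm, in world coordinates, good to about 4 mm: a listed point, or the origin of a listed thing).
The state is a dict: "time": time; "joint_pos": joint angles; "joint_vel": joint speeds; "joint_torque": joint torques, N m; "ee_pos": TCP position; "ee_rot": TCP orientation; "contact_force": force on the tool from outside, world axes, zero at the start; "torque": the same for the moment, N m; "width": finger opening in mm.
Only numpy, scipy, OpenCV 4.12 (cv2) and the standard library are available. Lean on these libraries where they do the work, as an engineer would, in place of code of your own. Each camera call takes 0.05 s, during which the arm holds its last target.

## Working session

There is one attempt and no reset: what is moved stays moved. The work goes in short steps, Python scripts to look and compute and a shell command to move; the robot and the scene stay as the last step left them, time stands still between calls to the robot, and variables do not carry over. Pictures are saved under pics/ and viewed, and the job is handed in when it is done.

```bash
mkdir -p pics; python3 - <<'E'
from bench import *
import cv2, numpy as np
from scipy.spatial.transform import Rotation as R
s=get_state();print(s['time'],s['ee_pos'],s['ee_rot'],s['width']);print(R.from_rotvec(s['ee_rot']).as_matrix().round(3))
for c in ['scene','top']:
    f=grab_frame(c);cv2.imwrite(f'pics/{c}0.png',f['pixels'])
    for q in ['red_handle','red_axis','blue_handle']:
        print(c,q,[(np.round(d['point']),round(d['p'],2)) for d in mark_of(c,q)])
print(get_state()['time'])
E
```

```text
0.0 [ 195.8025666  -593.14980307  241.50447166] [-0.32974052  2.05072736 -2.0477843 ] 85.6457190231356
[[-0.95  -0.     0.313]
 [-0.313  0.001 -0.95 ]
 [ 0.    -1.    -0.001]]
scene red_handle [(array([ 488., -256.,  164.]), 0.94)]
scene red_axis []
scene blue_handle [(array([446., 155., 147.]), 0.7)]
top red_handle [(array([ 485., -255.,  162.]), 0.74)]
top red_axis [(array([ 515., -258.,  113.]), 0.72)]
top blue_handle [(array([453., 150., 145.]), 0.91)]
0.4
```

View pics/scene0.png

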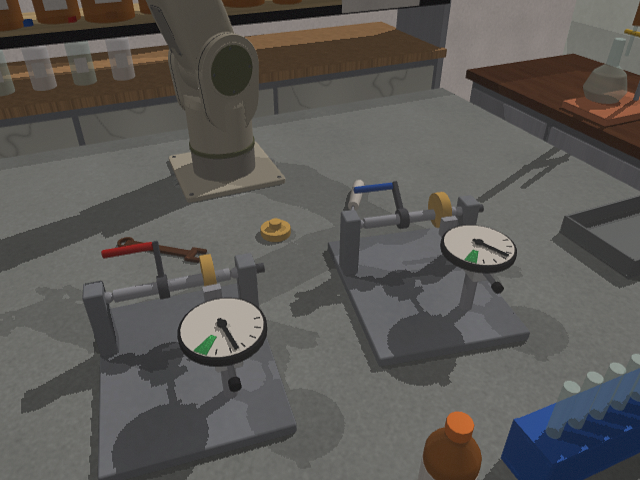

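View pics/top0.png

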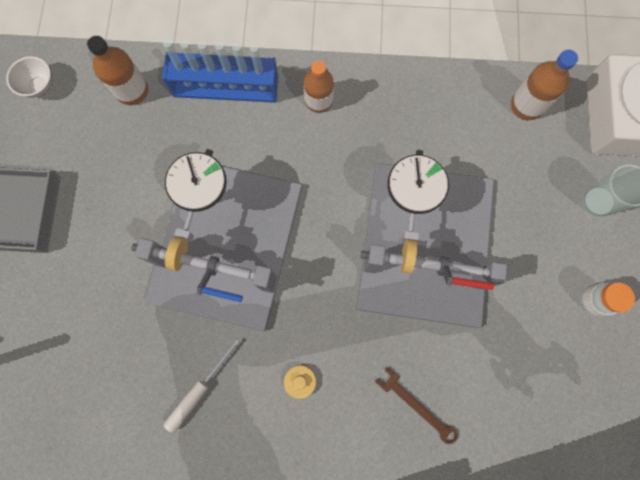

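```bash
cat > h.py <<'E'
from bench import *
import cv2, numpy as np
from scipy.spatial.transform import Rotation as R
def ray(f,uv,z):
    K=np.array(f['intrinsics']);T=np.array(f['cam_to_world'])
    d=np.linalg.solve(K,[uv[0],uv[1],1]);d=T[:3,:3]@(d*[1,-1,-1]);o=T[:3,3]
    return (o+d*(z-o[2])/d[2])
def proj(f,p):
    T=np.linalg.inv(np.array(f['cam_to_world']));q=T@np.r_[p,1];q=q[:3]*[1,-1,-1]
    q=np.array(f['intrinsics'])@q;return q[:2]/q[2]
E
python3 - <<'E'
from h import *
f=grab_frame('top')
m=cut_out('top','red_handle')[0];ys,xs=np.nonzero(m['mask']);print(m['p'],len(xs))
cv2.imwrite('pics/topcrop.png',cv2.resize(f['pixels'][130:310,340:520],None,fx=3.3,fy=3.3,interpolation=cv2.INTER_CUBIC))
# red pixels
p=f['pixels'].astype(int);r=(p[...,2]>120)&(p[...,1]<60)&(p[...,0]<60);r[:, :430]=0;r[:,510:]=0
ys,xs=np.nonzero(r);print(len(xs),xs.min(),xs.max(),ys.min(),ys.max())
(c,sz,a)=cv2.minAreaRect(np.c_[xs,ys].astype(np.float32));b=cv2.boxPoints((c,sz,a));print(c,sz,a,ray(f,c,163))
e=sorted(map(tuple,b));l=np.mean(e[:2],0);rr=np.mean(e[2:],0);L=ray(f,l,163);Q=ray(f,rr,163);d=L-Q;print('len',np.linalg.norm(d),'yaw y',np.degrees(np.arctan2(-d[0],d[1])))
L=ray(f,(377,255),130);Q=ray(f,(498,271),130);d=L-Q;print(L,Q,'yaw',np.degrees(np.arctan2(-d[0],d[1])))
print('dial',ray(f,(419,183),130))
E
```

```text
0.98 480
76 453 492 278 288
(472.50439453125, 282.9672546386719) (38.92221450805664, 5.088303089141846) 7.594643592834473 [ 487.20451319 -254.35557375  163.        ]
len 62.87532315147769 yaw y -4.425120050888136
[ 530.44507556 -101.06973392  130.        ] [ 514.48065464 -308.11875772  130.        ] yaw -4.4090414454444815
dial [ 663.98770261 -171.0217262   130.        ]
```

```bash
python3 -m creep '[[[0,-3,0,0,1],[0,-5,0,0,1]]]'
```

```text
time: 0.75
ee_pos: [196.0, -593.7, 293.5]
ee_rot: [-0.329, 2.048, -2.05]
contact_force: [1.5, 0.2, 1.6]
width: 85.3
```

View pics/topcrop.png

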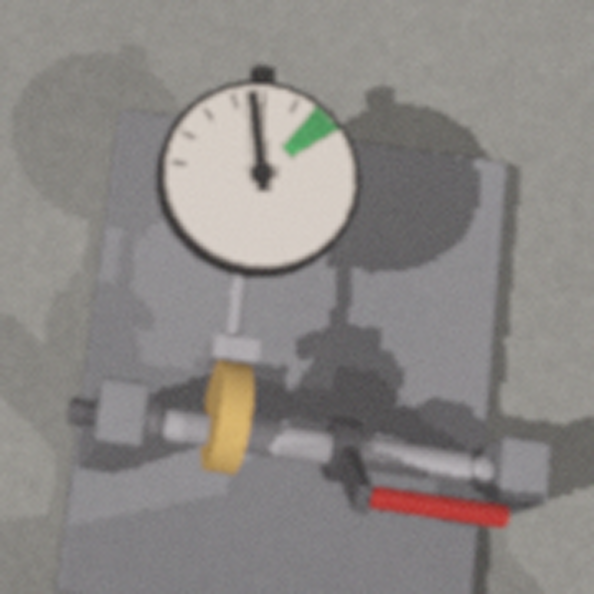

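```bash
python3 -m creep '[[[-2,0,-1.2,-4,1],[-6,0,-3.6,-10,1],[-10.5,0,-6.3,-18,1],[-15,0,-9.1,-26,1],[-19.5,0,-11.8,-34,1],[-24,0,-14.5,-42,1],[-28.5,0,-17.2,-50,1],[-33,0,-19.9,-58,1],[-36.5,0,-22,-64,1],[-38.2,0,-23.1,-67.4,1],[-38.2,0,-23.1,-67.4,1],[-38.2,0,-23.1,-67.4,1]]]'
python3 - <<'E'
from h import *
s=get_state();print(s['time'],s['ee_pos']);Rm=R.from_rotvec(s['ee_rot']).as_matrix();print(Rm.round(3))
f=grab_frame('wrist');cv2.imwrite('pics/w1.png',f['pixels'])
for q in ['red_handle','red_axis']: print(q,[(np.round(d['point']),round(d['p'],2)) for d in mark_of('wrist',q)])
T=np.eye(4);T[:3,:3]=Rm;T[:3,3]=s['ee_pos'];f['cam_to_world']=T@np.array(f['tool_from_camera'])
p=f['pixels'].astype(int);r=(p[...,2]>90)&(p[...,1]<50)&(p[...,0]<50)
n,lab,st,ce=cv2.connectedComponentsWithStats(r.astype(np.uint8))
i=1+np.argmax(st[1:,4]);ys,xs=np.nonzero(lab==i)
(c,sz,a)=cv2.minAreaRect(np.c_[xs,ys].astype(np.float32));print(c,sz,a,[ray(f,c,z).round(1) for z in(160,164)])
print(proj(f,[487,-255,162]))
E
```

```text
time: 2.25
ee_pos: [485.2, -255.9, 292.0]
ee_rot: [-1.172, 1.267, -1.267]
contact_force: [-0.2, 0.2, 0.3]
width: 85.6
2.25 [ 485.22164769 -255.88421742  292.04613574]
[[-0.079 -0.001  0.997]
 [-0.997 -0.001 -0.079]
 [ 0.001 -1.    -0.001]]
red_handle [(array([ 482., -255.,  160.]), 0.79)]
red_axis [(array([ 518., -261.,  112.]), 0.92)]
(322.6881103515625, 232.08946228027344) (14.721952438354492, 83.97029113769531) 0.9877604246139526 [array([ 486.5, -255.5,  160. ]), array([ 486.6, -254.2,  164. ])]
[323.28119474 232.25477413]
```

View pics/w1.png

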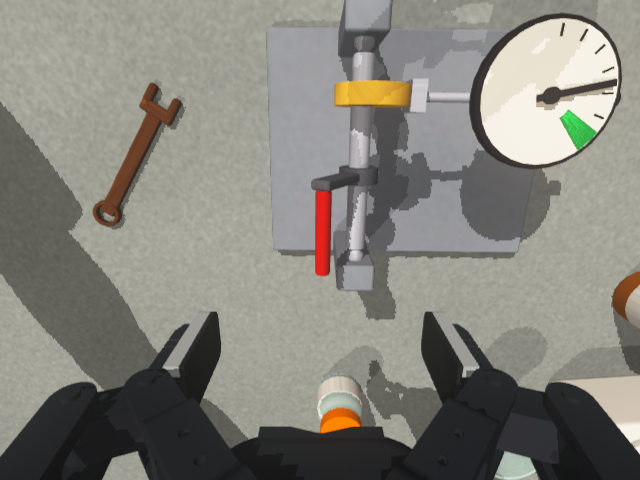

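```bash
python3 -m creep '[[[0,3,0.1,0,1],[0,6,0.1,0,1],[0,9,0.1,0,1],[0,11.5,0.1,0,1],[0,13.2,0.1,0,1],[0,13.8,0.1,0,1],[0,13.8,0.1,0,0.6],[0,13.8,0.1,0,0.25],[0,13.8,0.1,0,0.25],[0,13.8,0.1,0,0.25],[0,13.8,0.1,0,0.25]]]'
python3 - <<'E'
from h import *
for c in ['wrist','scene']:
    f=grab_frame(c);cv2.imwrite(f'pics/{c}2.png',f['pixels'])
E
```

```text
time: 3.78
ee_pos: [487.3, -254.5, 154.5]
ee_rot: [-1.172, 1.264, -1.265]
contact_force: [0.1, -0.6, 0.0]
width: 21.5
```

View pics/wrist2.png

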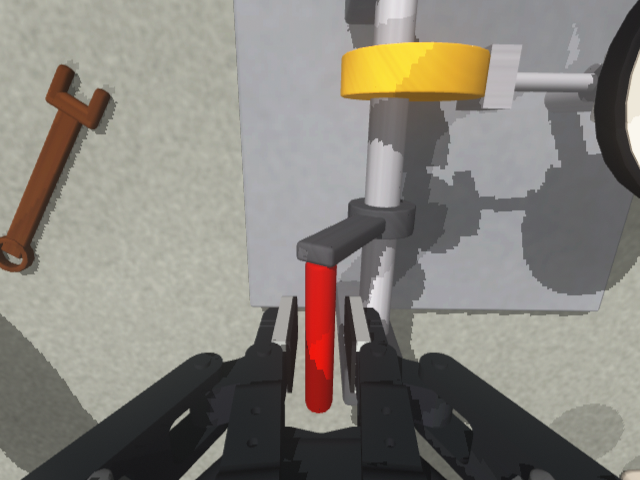

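View pics/scene2.png

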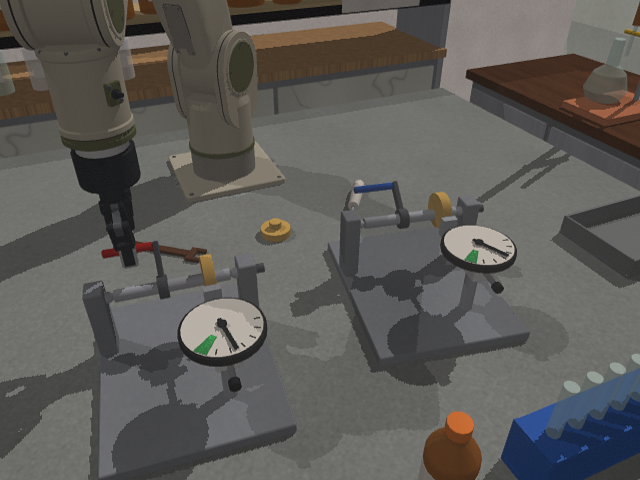

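```bash
python3 -m creep '[[[0,-0.2,0.4,0,0.25],[0,-0.4,1,0,0.25],[0,-0.6,1.6,0,0.25],[0,-0.8,2.2,0,0.25],[0,-0.8,2.8,0,0.25],[0,-0.8,3.4,0,0.25],[0,-0.7,4.0,0,0.25],[0,-0.6,4.6,0,0.25],[0,-0.4,5.2,0,0.25],[0,-0.2,5.6,0,0.25],[0,-0.2,5.6,0,0.25],[0,-0.2,5.6,0,0.25]]]'
python3 - <<'E'
from h import *
for c in ['scene','top']:
    f=grab_frame(c);cv2.imwrite(f'pics/{c}3.png',f['pixels'])
    p=f['pixels']
    if c=='scene':p=p[220:400,60:300]
    else: p=p[130:310,340:520]
    cv2.imwrite(f'pics/{c}3c.png',cv2.resize(p,None,fx=3,fy=3,interpolation=cv2.INTER_CUBIC))
E
```

```text
time: 5.38
ee_pos: [543.4, -258.6, 156.4]
ee_rot: [-1.172, 1.264, -1.265]
contact_force: [-0.1, -1.0, 0.2]
width: 21.5
```

View pics/scene3c.png

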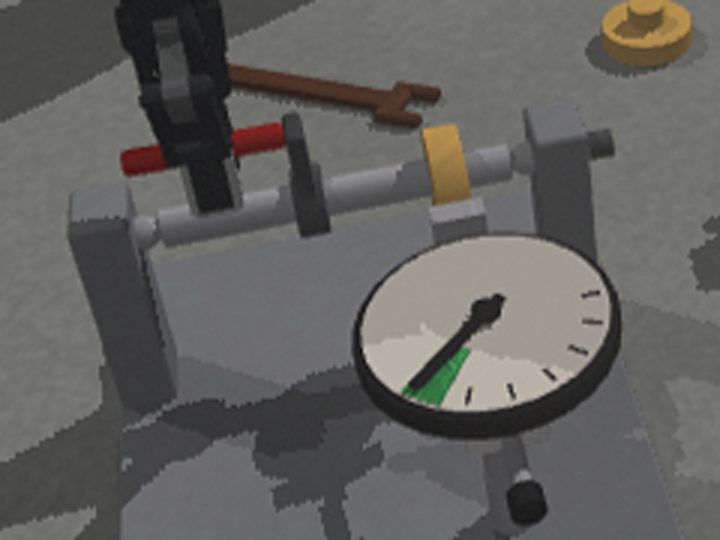

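View pics/top3c.png

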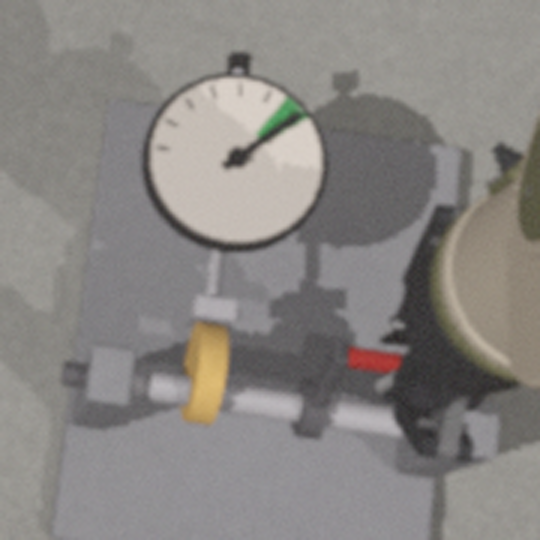

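```bash
python3 -m creep '[[[0,0,-0.4,0,0.25],[0,0,-0.4,0,0.5],[0,0,-0.4,0,0.5],[0,-1,-0.4,0,0.5],[0,-3,-0.4,0,0.5],[0,-6,-0.4,0,0.5],[0,-9,-0.4,0,0.5],[0,-12,-0.4,0,0.5],[0,-14,-0.4,0,0.5],[0,-14,-0.4,0,0.5],[0,-14,-0.4,0,0.5]]]'
python3 - <<'E'
from h import *
for c in ['scene','top']:
    f=grab_frame(c);cv2.imwrite(f'pics/{c}4.png',f['pixels'])
    for q in ['red_handle','blue_handle']:
        print(c,q,[(np.round(d['point']),round(d['p'],2)) for d in mark_of(c,q)])
    if c=='scene':p=f['pixels'][220:400,60:300]; cv2.imwrite(f'pics/{c}4c.png',cv2.resize(p,None,fx=3,fy=3,interpolation=cv2.INTER_CUBIC))
E
```

```text
time: 6.85
ee_pos: [538.9, -258.3, 296.0]
ee_rot: [-1.173, 1.265, -1.264]
contact_force: [-0.1, 0.5, 0.1]
width: 42.7
scene red_handle [(array([ 537., -263.,  166.]), 0.82)]
scene blue_handle [(array([446., 153., 150.]), 0.73)]
top red_handle []
top blue_handle [(array([449., 149., 148.]), 0.58)]
```

View pics/scene4c.png

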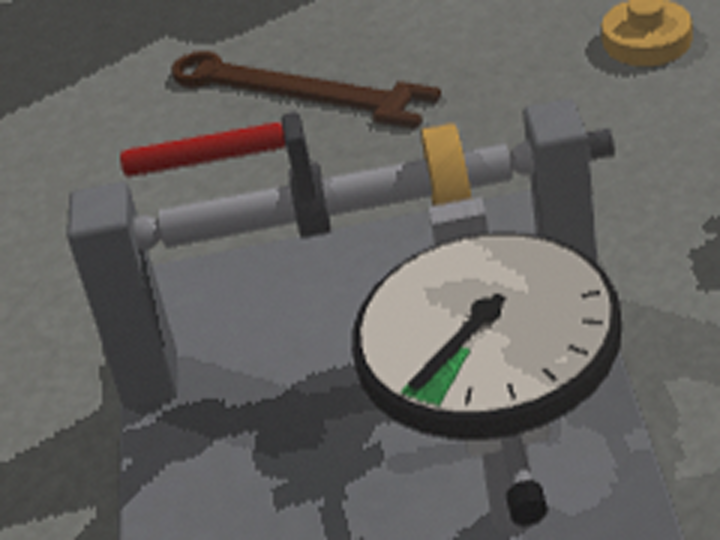

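View pics/scene4.png

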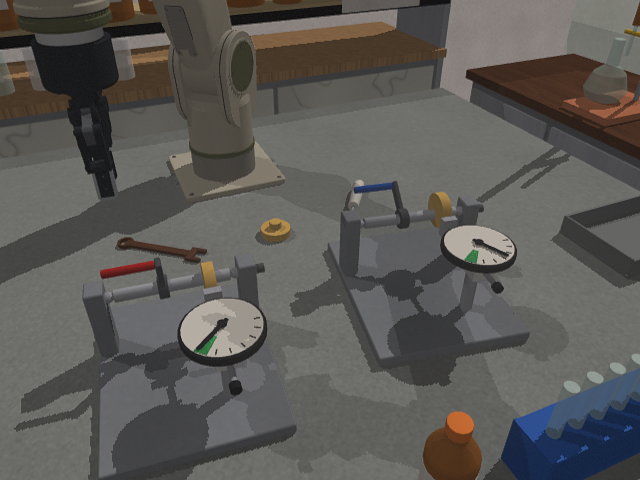

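The needle stands at the clockwise end of the green sector (tip at about (412,388) in the enlarged crop). It did not move when I let go, the gripper is clear, and the blue handle looks unchanged.

```bash
python3 -c "
from bench import *
print(job_done(), get_state()['time'])"
```

```text
the job is handed in; nothing more can be done
the job is handed in; nothing more can be done
```

The red-handled shaft is standing at its high spot, and I handed the job in at about 7 s of the 51 s allowed; it reports no verdict.

- **Move:** I closed the jaws loosely around the red handle (21 mm open), pushed it over the top to about 20–25° past upright, backed off and lifted clear. The measured force was no more than about 1.5 N at the end of any move.
- **Gauge:** After release, the scene camera shows the needle still at the clockwise end of the green sector, close to full plunger travel. I read this from the picture only, since there is no plunger value to read directly.
- **Blue handle:** The networks put it within about 5 mm of its first readings, which is within their own error, and its dial looks the same.
- **Failed check:** The top camera's network did not find the red handle after I let go. The scene camera found it at about (537, -263, 166) mm, where I expected it.

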